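# Wind the clockwork dispensing timer

### The job

Two white clockwork timers stand on the wooden table. Wind the one with the flat winged key: turn the key clockwise about half way up its scale, let go of it, then take it again and turn it on until its pointer is at the thick full mark, and let go. Leave the knob of the other timer, the one with the round knob, as it is.

Things in the scene. Friction and masses are not known exactly. Their poses are not given: they have to be found in the camera images.
- key (a joint): Turn of the winged key about its upright axis, rad: 0 run down, growing as it turns clockwise seen from above. Starts at 0 to 0.35; half wound is about 1.2, the thick full mark 2.2, a hard stop 2.3. It is sprung (up to about 0.035 N m), but a ratchet holds it wherever it is let go; turning it takes 0.07 to 0.1 N m.
- key_grip (a point): Centre of the key's upright flat steel wing, on the turning axis, 70 mm above the table. Wing 68 mm long with rounded ends, 10 mm thick, 32 mm tall. x axis along the wing to the pointer end, y across it, z up: yaw falls as the key turns clockwise. The pointer is a black bar on the wing's top, on that half. A steel disc, 48 mm wide, has its top 22 mm below this point.
- timer: White case of the timer with the winged key, 96 x 84 x 44 mm, held fast to the table by suction feet; origin under its centre, straight below the key's axis. Its flat top is 26 mm below the wing's centre. Black ticks on top run clockwise round the key's disc to one thick full mark.
- dial_mark (a point): End of the black pointer on the disc of the other timer, 24 mm from the axis of its round steel knob (38 mm wide, top 35 mm above this point), 47 mm above the table; x axis points away from the knob's axis. Same white case, also fixed. Its knob must not be turned.
Not all that is in view belongs to the job. Leave any orange look-alike of the timer alone.

How it is judged:
On the way:
1. the key, about half wound (joint between 0.5 and 1.75 rad), has been let go: the fingers touch nothing (value of joint key between 0.5 and 1.75 rad and contact force between the fingers and anything else below 0.2 N), for 0.2 s.
At the end, for the whole second after the job is handed in: The winged key is wound to the full mark (joint above 2.0 rad; the mark is at 2.2 and the stop at 2.3) and at rest, and the other timer's pointer is within 6 mm of where it was (value of joint key above 2 rad and velocity of joint key between -0.05 and 0.05 rad/s and distance of dial_mark from where it was at the start of the episode below 0.006 m); the robot touches nothing.
It fails at once if the round knob of the other timer is turned (its pointer moves by more than 6 mm) (distance of dial_mark from where it was at the start of the episode above 0.006 m).
It also fails if it takes over 45 s, if anything falls off the work surface, if the arm or the gripper's body presses on something with over 40 N, if the wrist force passes 120 N, or if a joint passes its speed limit or range.

### The arm

A 6-joint arm with a two-finger parallel gripper is mounted at the origin on a cart in front of the work surface, level with it; the furniture and walls round the work are solid. World frame = base frame: x ahead of the robot, y to its left, z up, the work surface at z = 0. Lengths are in m, angles in rad, forces in N, time in s.
With the tool pointing down it reaches from about 0.375 to 0.9 m from the base axis. Payload 3.1 kg.
Tool frame: the origin (TCP) lies midway between the tips of the shut fingers; the grasp point (between the pads) lies 19 mm behind it; z points along the fingers, x is the direction in which the jaws open and shut, and the axes are right-handed (so a half turn about z gives the same grasp; the last joint's range is limited). The gripper opens to 87 mm and grips with 3 to 60 N. Pads are 19 mm wide; open, the fingers measure 117 mm over their backs; the gripper's body (75 mm by 190 mm) begins 51 mm behind the grasp point.
Start: joints at [1.163, 0.527, 1.433, -0, 1.181, -0.178], TCP at [0.142, 0.609, 0.223] pointing down, gripper open.
Joint ranges: [-3.08, 3.08], [-0.75, 2.2], [0.22, 2.44], [-1.43, 4.57], [0, 2.65], [-2.85, 2.85]. Speed limits (rad/s): [2.79, 2.79, 3.14, 3.14, 3.14, 3.14].

### API

Orientations are given as a unit quaternion [w, x, y, z].
In Python, from workcell import bot gives the robot as it stands.
- The arm moves only by the tool drive_tool, never from a script. Its argument "plan" is a list that holds one entry, the list of rows, each a list of 5 numbers: the shift along the world's x, y, z in m, then the turn about the world's z in rad, then the opening, from 0 (shut) to 1 (fully open). A call has 1 to 5 rows; each row shifts and turns the commanded pose from where the row before left it; what a row does not reach is not made up. A row lasts 1/12 s, in which the tool goes at most 41.7 mm and 7.16 degrees, less where a joint would pass 70% of its speed; a pose out of reach is approached as far as the arm can. A call with a gripper value outside its range is refused whole. The fingers move at their own pace and stop on an object; "grip_force" is the grip in N (left out, the last holds). Time passes only in rows, so rows that do not move let the fingers close. It gives the time, the measured TCP pose, the force and the opening at its end, in the units of the state.
- bot.get_state(): the state, without advancing time (a new reading comes with each control period).
- bot.grab_frame(name): name is "scene" or "side" or "wrist"; returns a dict with "frame" (400x640x3 uint8, blue, green, red), "fx", "fy", "cx", "cy" (pixels), "k1" (the pictures are not rectified: a ray, as slopes to the right and down, at radius r is drawn at 1 + k1 r^2 times it, then the intrinsics apply), "extrinsics" (4x4, takes a point from camera to world coordinates). Camera axes: x right, y down, z forward; pixel columns grow to the right and rows downward; lengths in m; the calibration is good to about 2 mm. A picture is of the moment at which its call begins. There is no depth.
- bot.hand_in(): hands the job in, once; it reports no verdict.
The state is a dict: "t": time; "joint_positions": joint angles; "dq": joint speeds; "joint_torque": joint torques, N m; "ee_pos": TCP position; "orientation": TCP orientation; "wrist_force": force on the tool from outside, world axes, zero at the start; "wrist_torque": the same for the moment, N m; "width": finger opening in m.
Only numpy, scipy, OpenCV 4.12 (cv2) and the standard library are available. Lean on these libraries where they do the work, as an engineer would, in place of code of your own. Each camera call takes 0.05 s, during which the arm holds its last target.

## Working session

There is one attempt and no reset: what is moved stays moved. The work goes in short steps, Python scripts to look and compute and a tool call to move; the robot and the scene stay as the last step left them, time stands still between calls to the robot, and variables do not carry over. Pictures are saved under pics/ and viewed, and the job is handed in when it is done.

Besides the shell and the picture viewer there is one more tool, called after "Emit:" by a JSON object that holds its "api" and its "payload", one argument or row to a line. drive_tool: Moves the arm, as the interface text tells. Its arguments: {"type":"object","properties":{"plan":{"type":"array"},"grip_force":{"type":"number"}},"required":["plan"]}

```bash
mkdir -p pics; python3 - <<'E'
from workcell import bot
import cv2,pickle
d={}
for n in ["scene","side","wrist"]:
    f=bot.grab_frame(n);d[n]=f;cv2.imwrite(f"pics/{n}0.png",f["frame"])
    print(n,f["fx"],f["cx"],f["k1"],f["extrinsics"])
pickle.dump(d,open("f0.pkl","wb"))
print(bot.get_state())
E
```

```text
scene 387.7519298947495 321.24684513802526 -0.02289872986130848 [[ 0.77530474 -0.41066367  0.47985196  0.12238623]
 [-0.63115885 -0.47578707  0.61258891 -0.49576659]
 [-0.02326065 -0.7778059  -0.62807398  0.63022188]
 [ 0.          0.          0.          1.        ]]
side 488.33419476413843 308.7720037896307 -0.10824007330512395 [[-0.99155162 -0.08776077  0.09551667  0.4348394 ]
 [-0.12753879  0.52536846 -0.84126205  0.87423645]
 [ 0.02364836 -0.84633683 -0.53212285  0.60678712]
 [ 0.          0.          0.          1.        ]]
wrist 331.7351853580579 327.798399175189 -0.059203096324658526 [[ 0.22690475  0.93255504  0.28081191  0.063772  ]
 [ 0.97391436 -0.21660247 -0.06763271  0.62489812]
 [-0.00224667  0.28883294 -0.95737688  0.38557985]
 [ 0.          0.          0.          1.        ]]
{'t': 0.15, 'joint_positions': array([ 1.16250534e+00,  5.28228025e-01,  1.43357144e+00, -3.71523604e-06,
        1.18141579e+00, -1.78502876e-01]), 'dq': array([-0.00014543, -0.00419262, -0.00429332,  0.00053106,  0.00017812,
        0.00248971]), 'joint_torque': array([ 9.40542741e-04, -4.40430808e+01, -1.76843226e+01,  6.33438444e-02,
        5.52622578e-02, -7.31354476e-05]), 'ee_pos': array([0.14211117, 0.60806934, 0.22182318]), 'orientation': array([ 3.84764207e-04,  7.83507825e-01,  6.21381389e-01, -7.14258450e-04]), 'wrist_force': array([-0.2888713 , -0.60061295,  0.00699518]), 'wrist_torque': array([-0.01076428, -0.05550338,  0.00696903]), 'width': 0.08675145846970884}
```

View pics/scene0.png

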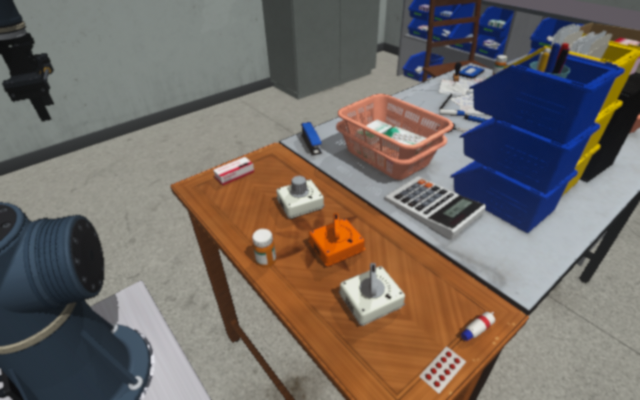

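View pics/side0.png

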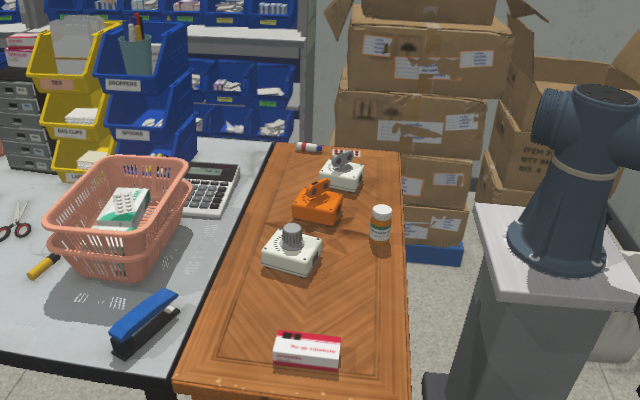

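View pics/wrist0.png

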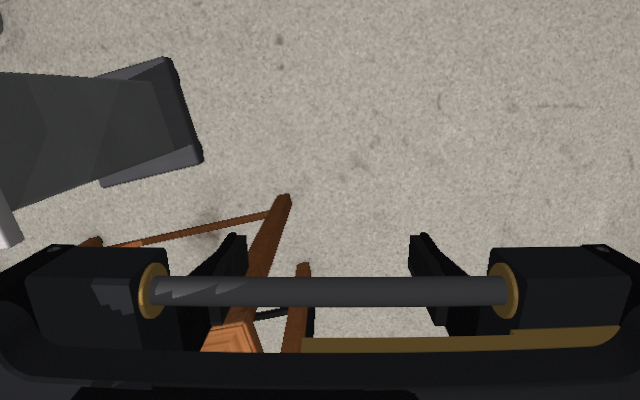

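The winged-key timer is at scene (372,293) and side (342,172). The round-knob timer is at scene (300,197) and side (292,250), with the orange one between them. I'll enlarge both views.

```bash
cat > h.py <<'E'
import numpy as np,cv2,pickle
def proj(f,P):
    E=f["extrinsics"];p=(np.linalg.inv(E)@np.append(P,1))[:3];x,y=p[0]/p[2],p[1]/p[2]
    s=1+f["k1"]*(x*x+y*y);return np.array([f["fx"]*x*s+f["cx"],f["fy"]*y*s+f["cy"]])
def onz(f,uv,z):
    K=np.array([[f["fx"],0,f["cx"]],[0,f["fy"],f["cy"]],[0,0,1.]])
    x,y=cv2.undistortPoints(np.array([[uv]],float),K,np.array([f["k1"],0,0,0.]))[0,0]
    E=f["extrinsics"];d=E[:3,:3]@[x,y,1];o=E[:3,3];return o+d*(z-o[2])/d[2]
def crop(img,u,v,w,h,s,name):
    c=img[v:v+h,u:u+w];cv2.imwrite(name,cv2.resize(c,None,fx=s,fy=s,interpolation=cv2.INTER_CUBIC))
E
python3 - <<'E'
from h import *
d=pickle.load(open("f0.pkl","rb"))
crop(d["scene"]["frame"],330,255,80,75,8,"pics/c1.png")
crop(d["side"]["frame"],310,140,64,60,10,"pics/c2.png")
for n,uv in (("scene",(374,268)),("side",(344,153))): print(onz(d[n],uv,.086))
E
```

```text
[ 0.48482852 -0.18311875  0.086     ]
[ 0.47327234 -0.18517949  0.086     ]
```

View pics/c1.png

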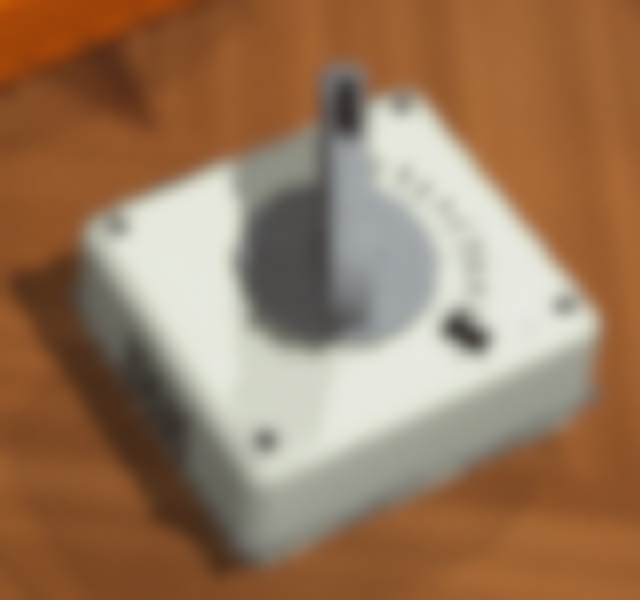

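View pics/c2.png

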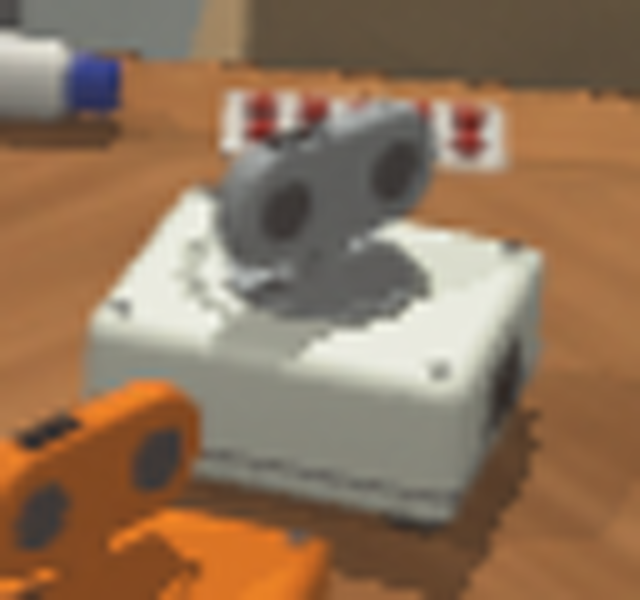

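```bash
python3 - <<'E'
from h import *
d=pickle.load(open("f0.pkl","rb"))
S=d["scene"];D=d["side"]
P=[onz(S,(330+u/8,255+v/8),.044)[:2] for u,v in((400,103),(565,303),(265,440),(117,222))]
print("scene screws",np.round(P,4),np.mean(P,0)); c=np.mean(P,0)
print("disc",onz(S,(330+340/8,255+266/8),.048))
Q=[onz(D,(310+u/10,140+v/10),.044)[:2] for u,v in((512,245),(437,370),(122,305))]
print("side",np.round(Q,4),(Q[0]+Q[2])/2)
for a in (30,40,50,60,70):
    a_=np.radians(a);e=np.array([np.cos(a_),np.sin(a_)])
    o=[]
    for s in(-1,1):
        for z in (.07,.086):
            q=np.append(c+s*e*(.034 if z<.08 else .022),z)
            o+=[((proj(S,q)-[330,255])*8).round(),((proj(D,q)-[310,140])*10).round()]
    print(a,*o)
E
```

```text
scene screws [[ 0.522  -0.1664]
 [ 0.5075 -0.2332]
 [ 0.4288 -0.2155]
 [ 0.4444 -0.1489]] [ 0.47567793 -0.19099936]
disc [ 0.47308874 -0.19426148  0.048     ]
side [[ 0.4296 -0.2138]
 [ 0.445  -0.1464]
 [ 0.5224 -0.1657]] [ 0.47600105 -0.18977823]
30 [304. 305.] [452. 157.] [322. 217.] [413. 105.] [381.  84.] [201. 200.] [373.  75.] [249. 132.]
40 [330. 310.] [439. 147.] [339. 221.] [405.  99.] [356.  79.] [213. 210.] [356.  72.] [257. 139.]
50 [357. 312.] [423. 138.] [357. 222.] [394.  93.] [331.  78.] [229. 219.] [340.  71.] [268. 145.]
60 [384. 310.] [404. 130.] [374. 221.] [382.  88.] [306.  79.] [248. 227.] [323.  72.] [280. 150.]
70 [409. 304.] [383. 124.] [391. 217.] [368.  84.] [283.  84.] [270. 234.] [307.  75.] [294. 154.]
```

```bash
python3 - <<'E'
from h import *
d=pickle.load(open("f0.pkl","rb"))
S=d["scene"];c=np.array([.4757,-.1905])
f=onz(S,(330+467/8,255+332/8),.044)[:2]-c;print("full mark",np.linalg.norm(f),np.degrees(np.arctan2(f[1],f[0])))
print("orange",onz(S,(337,243),.044),"knob",onz(S,(300,197),.044),"bottle",onz(S,(263,235),.08))
E
```

```text
full mark 0.03483206424474449 -75.69746875958745
orange [ 0.50251292 -0.05986763  0.044     ] knob [0.53644609 0.11622967 0.044     ] bottle [0.37937892 0.02834309 0.08      ]
```

Emit:
{"api": "drive_tool", "payload": {
  "plan": [
    [[0.023, -0.03, 0, -0.09, 1], [0.023, -0.03, 0, -0.09, 1], [0.023, -0.03, 0, -0.09, 1], [0.023, -0.03, 0, -0.09, 1], [0.023, -0.03, 0, -0.09, 1]]
  ],
  "grip_force": 40
}}

```text
t: 0.57
ee_pos: [0.2578, 0.457, 0.2223]
orientation: [0.0, 0.903, 0.429, -0.0]
wrist_force: [0.6, 0.3, -0.1]
width: 0.087
```

Emit:
{"api": "drive_tool", "payload": {
  "plan": [
    [[0.023, -0.03, 0, -0.09, 1], [0.023, -0.03, 0, -0.09, 1], [0.023, -0.03, 0, -0.09, 1], [0.023, -0.03, 0, -0.09, 1], [0.023, -0.03, 0, -0.09, 1]]
  ]
}}

```text
t: 0.98
ee_pos: [0.373, 0.3069, 0.2225]
orientation: [0.0, 0.976, 0.217, -0.0]
wrist_force: [0.7, -0.0, 0.8]
width: 0.0869
```

Emit:
{"api": "drive_tool", "payload": {
  "plan": [
    [[0.023, -0.03, 0, -0.09, 1], [0.023, -0.03, 0, -0.09, 1], [0.005, -0.037, 0, -0.09, 1], [0.005, -0.037, 0, -0.09, 1], [0.005, -0.037, 0, -0.09, 1]]
  ]
}}

```text
t: 1.4
ee_pos: [0.4334, 0.1358, 0.2224]
orientation: [0.0, 1.0, -0.007, -0.0]
wrist_force: [-0.0, 0.3, 0.4]
width: 0.0869
```

Emit:
{"api": "drive_tool", "payload": {
  "plan": [
    [[0.005, -0.037, 0, -0.09, 1], [0.005, -0.037, 0, -0.09, 1], [0.005, -0.037, 0, -0.09, 1], [0.005, -0.037, 0, -0.09, 1], [0.005, -0.037, 0, -0.09, 1]]
  ]
}}

```text
t: 1.82
ee_pos: [0.4581, -0.0492, 0.2225]
orientation: [-0.0, 0.973, -0.23, -0.0]
wrist_force: [0.6, 0.3, 0.7]
width: 0.0868
```

Emit:
{"api": "drive_tool", "payload": {
  "plan": [
    [[0.005, -0.037, 0, -0.09, 1], [0.005, -0.037, 0, -0.09, 1], [0.005, -0.037, 0, -0.09, 1], [0, 0, 0, 0, 1], [0, 0, 0, 0, 1]]
  ]
}}

```text
t: 2.23
ee_pos: [0.4734, -0.1604, 0.2223]
orientation: [-0.0, 0.934, -0.358, -0.0]
wrist_force: [-0.2, 0.1, -0.6]
width: 0.087
```

```bash
python3 - <<'E'
from workcell import bot
from h import *
d={n:bot.grab_frame(n) for n in("wrist","side","scene")}
pickle.dump(d,open("f1.pkl","wb"))
cv2.imwrite("pics/w1.png",d["wrist"]["frame"])
for P in((.4757,-.1905,.086),(.4757,-.1905,.048)):print(proj(d["wrist"],P))
print(bot.get_state()["joint_positions"])
E
```

```text
[350.23929444 204.78121085]
[347.92297923 193.60111227]
[-5.45892762e-01  3.58662536e-01  1.74450211e+00  3.89039312e-04
  1.04036312e+00  1.81547888e-01]
```

View pics/w1.png

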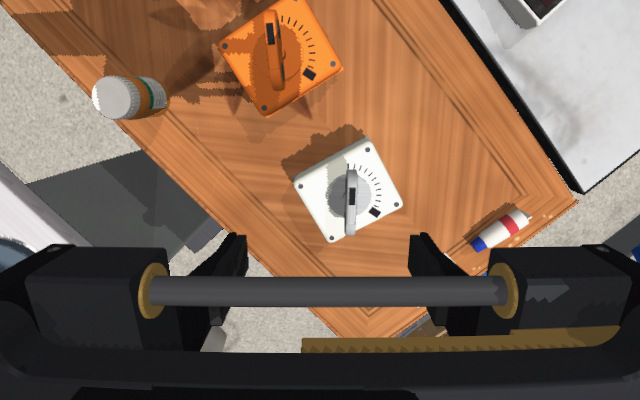

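```bash
python3 - <<'E'
from h import *
d=pickle.load(open("f1.pkl","rb"))
crop(d["wrist"]["frame"],285,130,130,120,6,"pics/w1c.png")
E
```

```text
(no output)
```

View pics/w1c.png

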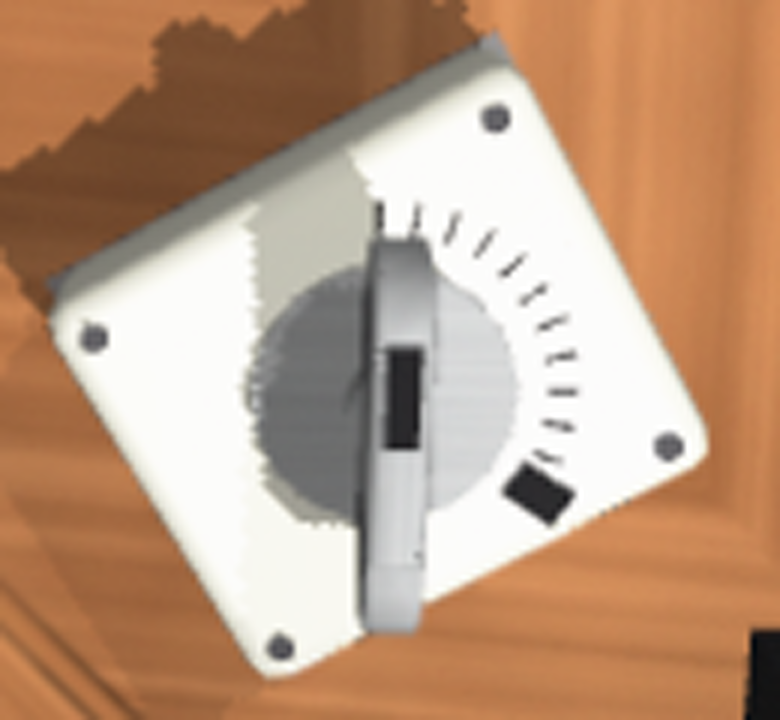

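```bash
python3 - <<'E'
from h import *
d=pickle.load(open("f1.pkl","rb"));W=d["wrist"]
g=lambda u,v,z:onz(W,(285+(u+.5)/6-.5,130+(v+.5)/6-.5),z)[:2]
P=[g(u,v,.044) for u,v in((496,118),(668,447),(280,648),(93,339))];c=np.mean(P,0);print("screws",c)
a=g(402,240,.070);b=g(390,630,.070);e=a-b;print("wing",(a+b)/2,np.linalg.norm(e),np.degrees(np.arctan2(e[1],e[0])))
a=g(405,347,.086);b=g(402,450,.086);e=a-b;print("ptr",a,b,np.linalg.norm(e),np.degrees(np.arctan2(e[1],e[0])))
for z,u,v in((.044,538,492),(.044,380,216)):
  f=g(u,v,z)-c;print(np.linalg.norm(f),np.degrees(np.arctan2(f[1],f[0])))
E
```

```text
screws [ 0.47443592 -0.19328876]
wing [ 0.47446277 -0.19402204] 0.06839552511057323 47.559255523298006
ptr [ 0.48818212 -0.17868024] [ 0.47678254 -0.19120542] 0.016936073244308035 47.693624125368494
0.034110912138181036 -75.21451493461947
0.03237817497587769 50.22023583287454
```

Emit:
{"api": "drive_tool", "payload": {
  "plan": [
    [[0.0016, -0.032, -0.02, 0, 1], [0, 0, -0.036, 0, 1], [0, 0, -0.036, 0, 1], [0, 0, -0.036, 0, 1], [0, 0, 0, 0, 1]]
  ]
}}

```text
t: 2.8
ee_pos: [0.4704, -0.1861, 0.0886]
orientation: [-0.002, 0.935, -0.355, -0.007]
wrist_force: [-1.4, 0.6, -0.7]
width: 0.0872
```

Emit:
{"api": "drive_tool", "payload": {
  "plan": [
    [[0, 0, -0.02, 0, 1], [0, 0, -0.018, 0, 1], [0, 0, 0, 0, 1], [0, 0, 0, 0, 1]]
  ]
}}

```text
t: 3.13
ee_pos: [0.4752, -0.1895, 0.0576]
orientation: [-0.0, 0.935, -0.356, -0.0]
wrist_force: [-0.4, 0.1, 0.7]
width: 0.0872
```

```bash
python3 - <<'E'
from workcell import bot
from h import *
d={n:bot.grab_frame(n) for n in("wrist","side","scene")}
cv2.imwrite("pics/w2.png",d["wrist"]["frame"])
crop(d["side"]["frame"],290,110,110,90,7,"pics/s2.png")
E
```

```text
(no output)
```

View pics/w2.png

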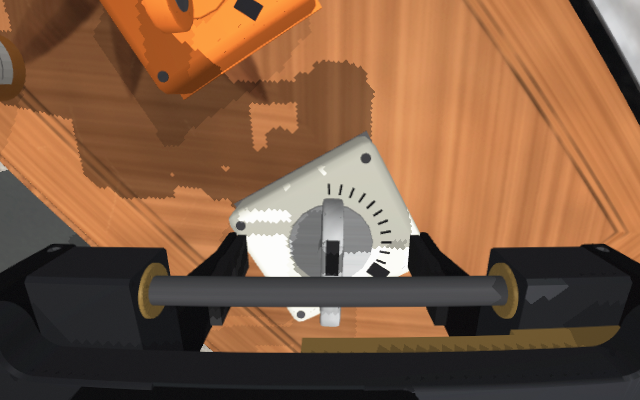

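View pics/s2.png

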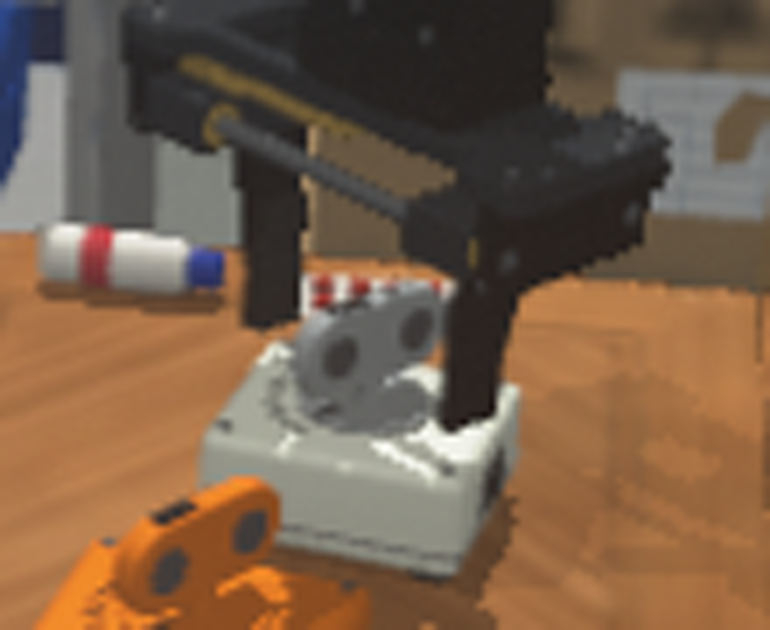

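The wing (wrist picture, column 332) lies midway between the fingers (245 and 412), which are clear of the case. I'll shift 3 mm in y and grip.

Emit:
{"api": "drive_tool", "payload": {
  "plan": [
    [[0, -0.003, -0.002, 0, 0.5], [0, 0, 0, 0, 0], [0, 0, 0, 0, 0], [0, 0, 0, 0, 0], [0, 0, 0, 0, 0]]
  ],
  "grip_force": 40
}}

```text
t: 3.7
ee_pos: [0.4749, -0.1935, 0.0547]
orientation: [0.0, 0.934, -0.357, 0.0]
wrist_force: [0.1, 0.4, -0.3]
width: 0.0616
```

Emit:
{"api": "drive_tool", "payload": {
  "plan": [
    [[0, 0, 0, 0, 0], [0, 0, 0, 0, 0], [0, 0, 0, 0, 0]]
  ]
}}

```text
t: 3.95
ee_pos: [0.4749, -0.1934, 0.0545]
orientation: [-0.0, 0.934, -0.357, -0.0]
wrist_force: [0.2, -0.2, 0.9]
width: 0.0412
```

Emit:
{"api": "drive_tool", "payload": {
  "plan": [
    [[0, 0, 0, 0, 0], [0, 0, 0, 0, 0], [0, 0, 0, 0, 0], [0, 0, 0, 0, 0], [0, 0, 0, 0, 0]]
  ]
}}

```text
t: 4.37
ee_pos: [0.4742, -0.1929, 0.0545]
orientation: [-0.0, 0.934, -0.356, -0.001]
wrist_force: [-0.5, 0.2, 1.7]
width: 0.011
```

Emit:
{"api": "drive_tool", "payload": {
  "plan": [
    [[0, 0, 0, 0, 0], [0, 0, 0, 0, 0], [0, 0, 0, 0, 0]]
  ]
}}

```text
t: 4.62
ee_pos: [0.4742, -0.1929, 0.0545]
orientation: [-0.0, 0.934, -0.356, -0.001]
wrist_force: [-1.9, 1.2, 1.0]
width: 0.0114
```

Emit:
{"api": "drive_tool", "payload": {
  "plan": [
    [[0, 0, 0, -0.08, 0], [0, 0, 0, -0.08, 0], [0, 0, 0, -0.08, 0], [0, 0, 0, -0.08, 0], [0, 0, 0, -0.08, 0]]
  ]
}}

```text
t: 5.03
ee_pos: [0.4737, -0.1922, 0.0544]
orientation: [-0.0, 0.844, -0.537, -0.002]
wrist_force: [-2.7, 3.1, 3.1]
width: 0.0116
```

Emit:
{"api": "drive_tool", "payload": {
  "plan": [
    [[0, 0, 0, -0.08, 0], [0, 0, 0, -0.08, 0], [0, 0, 0, -0.08, 0], [0, 0, 0, -0.08, 0], [0, 0, 0, -0.08, 0]]
  ]
}}

```text
t: 5.45
ee_pos: [0.4734, -0.1914, 0.0544]
orientation: [-0.0, 0.72, -0.694, -0.002]
wrist_force: [-0.7, 6.9, 3.9]
width: 0.0112
```

Emit:
{"api": "drive_tool", "payload": {
  "plan": [
    [[0, 0, 0, -0.08, 0], [0, 0, 0, -0.08, 0], [0, 0, 0, -0.08, 0], [0, 0, 0, -0.08, 0], [0, 0, 0, 0, 0]]
  ]
}}

```text
t: 5.87
ee_pos: [0.4735, -0.1907, 0.0544]
orientation: [0.0, -0.601, 0.799, 0.003]
wrist_force: [-0.3, 8.5, 4.4]
width: 0.0112
```

```bash
python3 - <<'E'
from workcell import bot
from h import *
f=bot.grab_frame("wrist");cv2.imwrite("pics/w3.png",f["frame"])
s=bot.get_state();print(s["joint_positions"],s["wrist_torque"])
E
```

```text
[-0.60325113  0.65121403  1.84807423  0.00339399  0.64752007  1.24437197] [1.36967685 0.23876339 0.02013658]
```

View pics/w3.png

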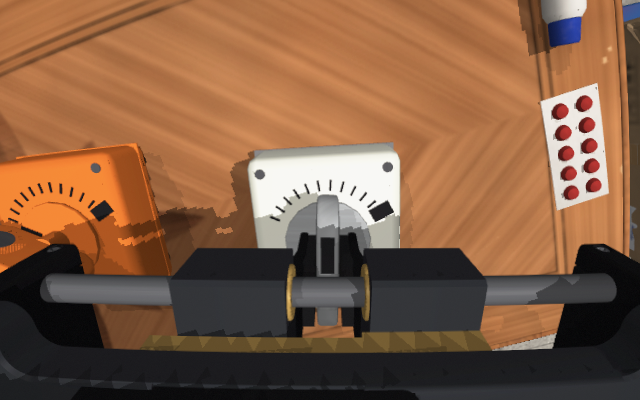

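The key is at about half scale. I'll ease the small side load (8.5 N) and let go.

Emit:
{"api": "drive_tool", "payload": {
  "plan": [
    [[-0.001, 0.003, 0, 0, 0], [0, 0, 0, 0, 0.5], [0, 0, 0, 0, 0.5], [0, 0, 0, 0, 0.5], [0, 0, 0, 0, 0.5]]
  ]
}}

```text
t: 6.33
ee_pos: [0.4747, -0.191, 0.0547]
orientation: [0.0, -0.602, 0.798, -0.001]
wrist_force: [-0.6, -0.3, 0.4]
width: 0.0304
```

Emit:
{"api": "drive_tool", "payload": {
  "plan": [
    [[0, 0, 0, 0, 0.5], [0, 0, 0, 0, 0.5], [0, 0, 0, 0, 0.5], [0, 0, 0, 0, 0.5], [0, 0, 0, 0, 0.5]]
  ]
}}

```text
t: 6.75
ee_pos: [0.474, -0.1905, 0.0546]
orientation: [0.0, -0.602, 0.798, -0.0]
wrist_force: [-0.1, -1.0, -0.5]
width: 0.0431
```

```bash
python3 - <<'E'
from workcell import bot
from h import *
f=bot.grab_frame("wrist");cv2.imwrite("pics/w4.png",f["frame"])
s=bot.get_state();print(s["ee_pos"],s["wrist_force"],s["width"])
E
```

```text
[ 0.47394769 -0.19047777  0.05454274] [-0.1952606  -0.18283231 -0.09663656] 0.04352702631897857
```

View pics/w4.png

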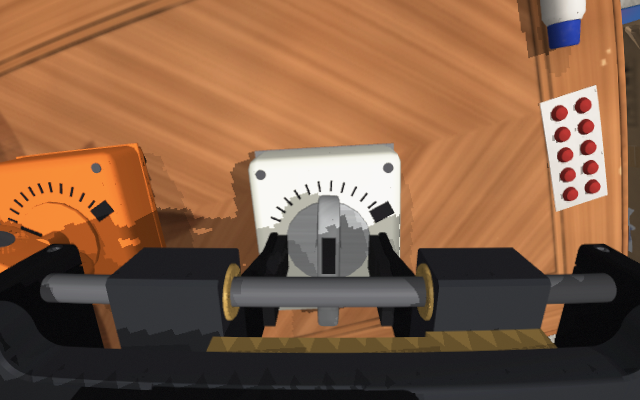

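The key is free and still at mid-scale, with open gaps on both sides of the wing. Now gripping again.

Emit:
{"api": "drive_tool", "payload": {
  "plan": [
    [[0, 0, 0, 0, 0], [0, 0, 0, 0, 0], [0, 0, 0, 0, 0], [0, 0, 0, 0, 0], [0, 0, 0, 0, 0]]
  ]
}}

```text
t: 7.22
ee_pos: [0.4739, -0.1904, 0.0545]
orientation: [-0.0, -0.602, 0.798, 0.0]
wrist_force: [0.9, 0.7, -0.7]
width: 0.018
```

Emit:
{"api": "drive_tool", "payload": {
  "plan": [
    [[0, 0, 0, 0, 0], [0, 0, 0, 0, 0], [0, 0, 0, 0, 0], [0, 0, 0, 0, 0], [0, 0, 0, 0, 0]]
  ]
}}

```text
t: 7.63
ee_pos: [0.4739, -0.1906, 0.0546]
orientation: [-0.0, -0.602, 0.798, -0.0]
wrist_force: [-0.8, -1.9, -0.1]
width: 0.0114
```

Emit:
{"api": "drive_tool", "payload": {
  "plan": [
    [[0, 0, 0, -0.08, 0], [0, 0, 0, -0.08, 0], [0, 0, 0, -0.08, 0], [0, 0, 0, -0.08, 0], [0, 0, 0, -0.08, 0]]
  ]
}}

```text
t: 8.05
ee_pos: [0.4742, -0.19, 0.0546]
orientation: [0.0, -0.43, 0.903, 0.0]
wrist_force: [1.6, 1.7, 0.2]
width: 0.0113
```

Emit:
{"api": "drive_tool", "payload": {
  "plan": [
    [[0, 0, 0, -0.08, 0], [0, 0, 0, -0.08, 0], [0, 0, 0, -0.08, 0], [0, 0, 0, -0.08, 0], [0, 0, 0, -0.08, 0]]
  ]
}}

```text
t: 8.47
ee_pos: [0.4747, -0.1895, 0.0546]
orientation: [0.001, -0.241, 0.97, 0.0]
wrist_force: [2.9, 4.6, -0.6]
width: 0.0112
```

Emit:
{"api": "drive_tool", "payload": {
  "plan": [
    [[0, 0, 0, -0.08, 0], [0, 0, 0, -0.08, 0], [0, 0, 0, -0.08, 0], [0, 0, 0, 0, 0], [0, 0, 0, 0, 0]]
  ]
}}

```text
t: 8.88
ee_pos: [0.4752, -0.1894, 0.0546]
orientation: [0.001, -0.125, 0.992, 0.0]
wrist_force: [3.9, 5.5, -1.0]
width: 0.0114
```

```bash
python3 - <<'E'
from workcell import bot
from h import *
f=bot.grab_frame("wrist");cv2.imwrite("pics/w5.png",f["frame"])
s=bot.get_state();q=s["orientation"];print(s["ee_pos"],s["wrist_force"],s["width"],s["joint_positions"],"tool yaw",np.degrees(2*np.arctan2(q[2],q[1])))
E
```

```text
[ 0.475142   -0.18937463  0.05457597] [ 3.360663    4.13966193 -2.01603028] 0.010864742049999 [-0.59947447  0.65025299  1.85028383  0.00397744  0.63986333  2.28776803] tool yaw 194.39046277346185
```

View pics/w5.png

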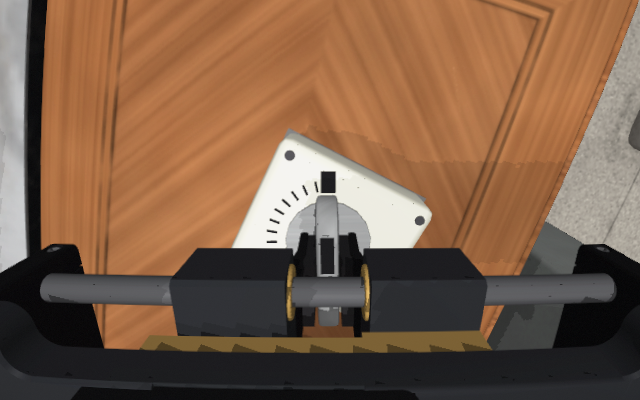

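The wing (column 327) is in line with the thick full mark at (328,182), which makes the joint about 2.19. I'll release and lift straight up.

Emit:
{"api": "drive_tool", "payload": {
  "plan": [
    [[0, 0.001, 0, 0, 0.6], [0, 0, 0, 0, 0.6], [0, 0, 0, 0, 0.6], [0, 0, 0, 0, 0.6], [0, 0, 0, 0, 0.6]]
  ]
}}

```text
t: 9.35
ee_pos: [0.4737, -0.1895, 0.0545]
orientation: [-0.0, -0.126, 0.992, 0.0]
wrist_force: [0.4, -0.1, -0.2]
width: 0.0367
```

Emit:
{"api": "drive_tool", "payload": {
  "plan": [
    [[0, 0, 0, 0, 0.6], [0, 0, 0, 0, 0.6], [0, 0, 0, 0, 0.6], [0, 0, 0, 0, 0.6], [0, 0, 0, 0, 0.6]]
  ]
}}

```text
t: 9.77
ee_pos: [0.4739, -0.1895, 0.0546]
orientation: [-0.0, -0.126, 0.992, -0.0]
wrist_force: [0.1, -1.3, 1.1]
width: 0.0518
```

Emit:
{"api": "drive_tool", "payload": {
  "plan": [
    [[0, 0, 0.02, 0, 0.6], [0, 0, 0.03, 0, 0.6], [0, 0, 0.03, 0, 0.6], [0, 0, 0.03, 0, 0.6], [0, 0, 0.03, 0, 0.6]]
  ]
}}

```text
t: 10.18
ee_pos: [0.4735, -0.1892, 0.1958]
orientation: [-0.0, -0.126, 0.992, 0.0]
wrist_force: [0.7, -0.1, -0.9]
width: 0.0522
```

Emit:
{"api": "drive_tool", "payload": {
  "plan": [
    [[0, 0, 0.02, 0, 0.6], [0, 0, 0, 0, 0.6], [0, 0, 0, 0, 0.6], [0, 0, 0, 0, 0.6], [0, 0, 0, 0, 0.6]]
  ]
}}

```text
t: 10.6
ee_pos: [0.4728, -0.1887, 0.213]
orientation: [-0.001, -0.126, 0.992, 0.001]
wrist_force: [-0.3, 0.7, -0.5]
width: 0.052
```

```bash
python3 - <<'E'
from workcell import bot
from h import *
f=bot.grab_frame("wrist");S=bot.grab_frame("side")
crop(f["frame"],240,110,190,150,4,"pics/w6.png")
d0=pickle.load(open("f0.pkl","rb"))["side"]["frame"]
a=np.hstack([d0[215:285,250:335],S["frame"][215:285,250:335]]);cv2.imwrite("pics/k6.png",cv2.resize(a,None,fx=4,fy=4))
s=bot.get_state();print(s["t"],s["ee_pos"],s["wrist_force"],abs(s["dq"]).max())
E
```

```text
10.7 [ 0.47304766 -0.18893812  0.21301582] [-0.83289374  0.09734151 -0.57791289] 0.006468455306434346
```

View pics/w6.png

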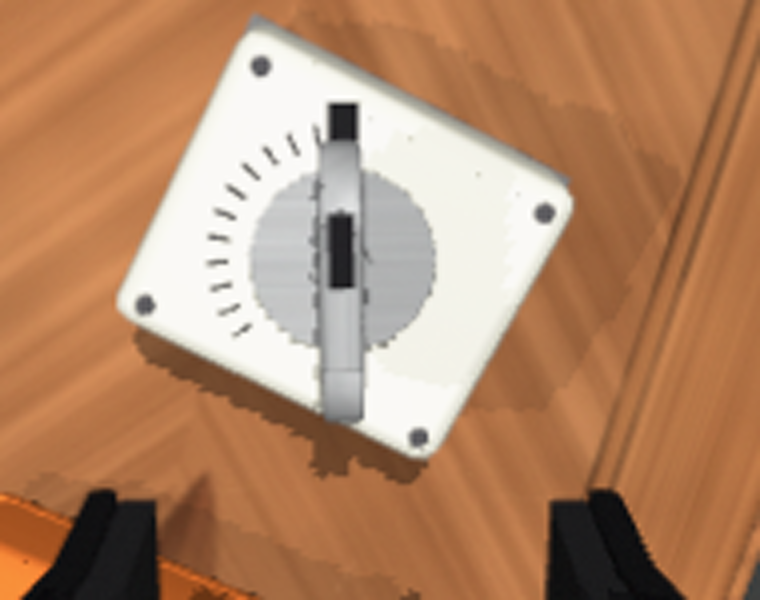

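View pics/k6.png

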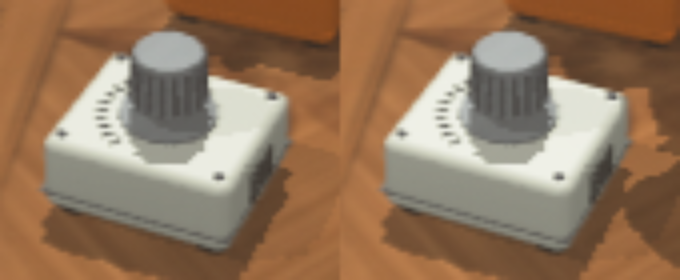

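The released key points straight at the thick mark: pointer at (341,250) and mark at (343,120) in the crop. The round knob looks the same before and after, so I'll hand in.

```bash
python3 -c "
from workcell import bot
print(bot.hand_in())"
```

```text
the job is handed in; nothing more can be done
None
```

I wound the winged key in two grips and handed the job in at about 10.7 s.

- **First grip:** I turned the key clockwise to about 1.15 rad, estimated from the tool angle. Then I opened the fingers clear of it for more than 0.2 s, and the wrist picture showed it stayed at mid-scale.
- **Second grip:** I took it again, turned it to about 2.19 rad, let go and lifted straight up.
- **Last checks:** With the key released, the wrist picture shows its pointer in line with the thick full mark. The gripper was well above the timer, and the wrist force was within its free-air noise (about 1 N). The round-knob timer looks the same before and after in the side view, but its pointer is hidden there, so I didn't measure it; the arm only passed high over it.
- **Disagreements:** None that mattered. The camera estimates of the key's axis differed by about 3 mm. While I turned the key this caused side loads of up to about 8.5 N, which I eased before the first release.

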